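Check the vacuum pump's oil with its dip rod

TASK

Check the oil of the bench vacuum pump: take the wiped dip rod by its handle, draw it out lengthwise from under the laptop riser without knocking the riser, and push it into the pump's slanting dip tube, without forcing it, until its collar stops on the mouth of the tube. Then pull it right out and hold it still and level, marked side up as it lies now, with its tip about 10 cm above the bench over the steel drip dish, ready to be read. Finish while still holding it there in the gripper, touching nothing else, and leave the beaker, the oil bottle and the jar where they stand.

Things in the scene. Friction and masses are not known exactly. Their poses are not given: they have to be found in the camera images.
- dip_rod: Loose dip rod, about 90 g, lying on the bench, tip under the riser, handle clear of it: aluminium shaft 8 mm thick, 130 mm long; collar 30 mm diameter, 5 mm thick; white handle. Origin: on the shaft's axis at the collar's stop face (the face towards the tip), 15 mm above the bench as it lies. +x: along the shaft to the tip. +z: the marked side (dark cross marks), up at the start.
- dip_rod_handle (a point): Where to grip the rod: centre of its white handle, on the rod's axis, 40 mm behind the collar's stop face (rod x = -40 mm), 15 mm above the bench as it lies. The handle is a block from x = -71 to -5 mm, 24 mm wide (rod y) and 30 mm tall (rod z). Axes as the rod's. The rod balances at about x = -13 mm.
- dip_rod_tip (a point): The tip of the dip rod: the rounded end of the shaft, on its axis, 130 mm from the collar's stop face. Axes as the rod's.
- dip_tube: Steel dip tube fixed to the pump's front. Origin: centre of its open mouth, 140 mm above the bench. +z: the tube's axis out of the mouth, up and away from the pump at 45 degrees. Bore 15 mm, flared to 21 mm in the last 9 mm; outside 22 mm, mouth 28 mm. It takes the shaft's whole length; the collar stops on the mouth: then the rod's origin is at this origin, rod x along tube -z.
- pump: Grey vacuum pump, fixed. Origin: on the bench under the centre of its oil case. The case is 120 mm (x) by 130 mm (y), top 170 mm above the bench, ports on it to 200 mm; the motor with a carrying handle (top 201 mm) runs from y = +65 to +250 mm. The dip tube's mouth is at x = +125, y = 0, z = +140 mm, leaning to +x.
- dish: Open steel drip dish, fixed on the bench: 180 mm (its x) by 130 mm (its y), 18 mm high, wall 3 mm. Origin: centre of its underside, at bench height.
- riser: Bench riser with an open laptop, fixed: white board 420 by 420 mm, underside 85 mm and top 103 mm above the bench, on four 22 mm legs (x = +-190, y = +60 and -190 mm). Origin: on the bench under the board's centre; its front edge, over the dip rod, is at y = +210 mm and runs along x. Laptop from y = -240 to +70 mm, base 22 mm thick, screen at the back up to 335 mm above the bench.
- beaker: Loose glass beaker, 64 mm diameter, 85 mm tall, standing; origin at the centre of its underside. To be left alone.
- oil_bottle: Loose amber bottle with black cap, 60 mm diameter, 150 mm tall, standing; origin at the centre of its underside. To be left alone.
- jar: Loose white capped jar, 50 mm diameter, 60 mm tall, standing; origin at the centre of its underside. To be left alone.
Things that resemble listed ones, but are neither listed nor needed, are in the scene too. Of the things that look like the dip_rod, take the one that is nearest to the robot's base at the start.

How it is judged:
On the way, in this order (a step that is already met when the one before it is completed fails the run):
1. the dip rod, in the gripper, is drawn out until its tip is clear of the riser's edge (y of dip_rod_tip in the frame of riser above 0.212 m and contact force between the fingers and dip_rod above 1 N), for 0.05 s.
2. the rod is fully in the dip tube, its collar stopped on the mouth (z of dip_rod in the frame of dip_tube between -0.006 and 0.004 m and x of dip_rod in the frame of dip_tube between -0.008 and 0.008 m and y of dip_rod in the frame of dip_tube between -0.008 and 0.008 m and angle between the x axis of dip_rod and the z axis of dip_tube, either way round below 0.12 rad), for 0.1 s.
3. the rod is pulled right out of the tube (z of dip_rod_tip in the frame of dip_tube above 0.002 m and contact force between the fingers and dip_rod above 1 N), for 0.05 s.
At the end, for the whole second after the job is handed in: The gripper holds the rod still, marked side up, level within 8 degrees, its tip inside the dish's outline and 60 to 150 mm above the bench; the rod touches only the fingers; beaker, bottle and jar stand within 30 mm of their starts (contact force between the fingers and dip_rod above 1 N and angle between dip_rod's own z axis and vertical below 0.14 rad and x of dip_rod_tip in the frame of dish between -0.09 and 0.09 m and y of dip_rod_tip in the frame of dish between -0.065 and 0.065 m and height (world z) of dip_rod_tip between 0.06 and 0.15 m and linear speed of dip_rod below 0.03 m/s and angular speed of dip_rod below 0.2 rad/s and contact force between dip_rod and dish below 0.2 N and contact force between dip_rod and pump below 0.2 N and contact force between dip_rod and riser below 0.2 N and contact force between dip_rod and beaker below 0.2 N and contact force between dip_rod and oil_bottle below 0.2 N and contact force between dip_rod and jar below 0.2 N and distance of each of beaker, oil_bottle, jar from where it was at the start of the episode below 0.03 m and angle between each of beaker, oil_bottle, jar's own z axis and vertical below 0.2 rad); the arm keeps its last pose, push and grip.
It fails at once if the riser or laptop is knocked (over 8 N) (contact force between riser and anything else above 8 N).
It fails at once if the rod is forced against the pump or its tube (over 40 N) (contact force between dip_rod and pump above 40 N).
It fails at once if the beaker, oil bottle or jar is moved over 30 mm or tipped over (distance of any of beaker, oil_bottle, jar from where it was at the start of the episode above 0.03 m or angle between any of beaker, oil_bottle, jar's own z axis and vertical above 0.5 rad).
It also fails if it takes over 72 s, if anything falls off the work surface, if the arm or the gripper's body presses on something with over 40 N, if the wrist force passes 120 N, or if a joint passes its speed limit or range.

ROBOT

A 6-joint arm with a two-finger parallel gripper is mounted at the origin on the work surface. World frame = base frame: x ahead of the robot, y to its left, z up, the work surface at z = 0. Lengths are in m, angles in rad, forces in N, time in s.
With the tool pointing down it reaches from about 0.375 to 0.925 m from the base axis. Payload 5.7 kg.
Tool frame: the origin (TCP) lies at the very end of the fingers, on their centre line; the grasp point (between the pads) lies 19 mm behind it; z points along the fingers, y is the line along which they close (so a half turn about z gives the same grasp; the last joint's range is limited). The gripper opens to 88 mm and grips with 3 to 60 N. Pads are 20 mm wide; open, the fingers measure 115 mm over their backs; the gripper's body (75 mm by 178 mm) begins 61 mm behind the grasp point.
Start: joints at [1.016, 0.359, 1.51, -0, 1.272, -0.115], TCP at [0.255, 0.543, 0.223] pointing down, gripper open.
Joint ranges: [-2.97, 2.97], [-1.01, 2.36], [0.21, 2.38], [-0.96, 4.11], [0.2, 2.71], [-2.98, 2.98]. Speed limits (rad/s): [2.39, 2.39, 3.14, 3.14, 3.14, 3.14].

INTERFACE

Orientations are given as a 3x3 rotation matrix whose columns are the frame's x, y, z axes.
In Python, from rig import * gives the robot as it stands. The module is installed in compiled form; this text tells all that it offers.
- The arm moves only by the tool apply_moves, never from a script. Its argument "series" is text: rows parted by semicolons, each of 5 numbers parted by spaces: the shift along the world's x, y, z in cm, then the turn about the world's z in rad, then the closure, from -1 (fully open) to 1 (shut). A call has 1 to 20 rows; each row shifts and turns the commanded pose from where the row before left it; what a row does not reach is not made up. A row lasts 1/10 s, in which the tool goes at most 50 mm and 8.59 degrees, less where a joint would pass 70% of its speed; a pose out of reach is approached as far as the arm can. A call is refused whole if a number of a shift passes 5 or a number of a turn 0.15, either way. A call with a gripper value outside its range is refused whole. The fingers move at their own pace and stop on an object; "force" is the grip in N (left out, the last holds). Time passes only in rows, so rows that do not move let the fingers close. It gives the time, the measured TCP pose, the force, the opening and the grip force at its end, in the units of the state.
- state(): the state, without advancing time (a new reading comes with each control period).
- grab_frame(name): name is "side" or "top"; returns the picture (384x512x3 uint8, blue, green, red); there is no depth.
- camera_info(name): a dict with "camera_matrix" (3x3 intrinsics, pixels), "pose" (4x4, takes a point from camera to world coordinates). Camera axes: x right, y up, looking along -z (the intrinsics and any distortion apply to the point x, -y, -z); pixel columns grow to the right and rows downward; lengths in m; the calibration is good to about 2 mm. A picture is of the moment at which its call begins. camera_info takes no time and is no camera call.
- finish_job(): hands the job in; it is judged then, once.
The state is a dict: "time": time; "joint_pos": joint angles; "joint_vel": joint speeds; "tau": joint torques, N m; "position": TCP position; "orientation": TCP orientation; "contact_force": force on the tool from outside, world axes, zero at the start; "ft_torque": the same for the moment, N m; "width": opening from 0.0 (shut) to 1.0 (fully open); "grasp_force": force on a finger pad.
Only numpy, scipy, OpenCV 4.12 (cv2) and the standard library are available. Lean on these libraries where they do the work, as an engineer would, in place of code of your own. Each camera call takes 0.05 s, during which the arm holds its last target. There are 200 camera calls.

## Working session

There is one attempt and no reset: what is moved stays moved. The work goes in short steps, Python scripts to look and compute and a tool call to move; the robot and the scene stay as the last step left them, time stands still between calls to the robot, and variables do not carry over. Pictures are saved under pics/ and viewed, at most 10 in all, crops included, and the job is handed in when it is done.

Besides the shell and the picture viewer there is one more tool, called after "Emit:" as name(argument=value, ...), one argument or row to a line, values as JSON. apply_moves: Moves the arm, as the interface text tells. Its arguments: {"type":"object","properties":{"series":{"type":"string"},"force":{"type":"number"}},"required":["series"]}

```bash
mkdir -p pics; cat > h.py <<'E'
from rig import *
import numpy as np, cv2
def ray(n,u,v):
    c=camera_info(n);K=np.array(c["camera_matrix"]);P=np.array(c["pose"])
    d=np.linalg.inv(K)@[u,v,1];d=P[:3,:3]@[d[0],-d[1],-d[2]];return P[:3,3],d
def at(n,u,v,z):
    o,d=ray(n,u,v);return o+d*(z-o[2])/d[2]
def tri(u1,v1,u2,v2):
    o,d=ray("side",u1,v1);p,e=ray("top",u2,v2)
    s=np.linalg.lstsq(np.c_[d,-e],p-o,rcond=None)[0];a=o+d*s[0];b=p+e*s[1];return (a+b)/2,np.linalg.norm(a-b)
def proj(n,X):
    c=camera_info(n);K=np.array(c["camera_matrix"]);P=np.array(c["pose"])
    q=P[:3,:3].T@(np.array(X)-P[:3,3]);q=K@[q[0],-q[1],-q[2]];return q[:2]/q[2]
E
python3 - <<'E'
from h import *
np.set_printoptions(precision=3,suppress=True)
for n in("side","top"):
    im=grab_frame(n);cv2.imwrite(f"pics/{n}0.png",im);c=camera_info(n);print({k:np.array(v) if not isinstance(v,str) else v for k,v in c.items()})
a=[cv2.resize(cv2.imread(f"pics/{n}0.png"),(768,576),interpolation=cv2.INTER_CUBIC) for n in("side","top")]
for i,n in enumerate(("side","top")):cv2.imwrite(f"pics/{n}0b.png",a[i])
E
```

```text
{'camera_matrix': array([[352.094,   0.   , 255.61 ],
       [  0.   , 352.094, 189.656],
       [  0.   ,   0.   ,   1.   ]]), 'pose': array([[ 0.763,  0.356, -0.541, -0.076],
       [-0.647,  0.39 , -0.655, -0.833],
       [-0.022,  0.849,  0.527,  0.719],
       [ 0.   ,  0.   ,  0.   ,  1.   ]])}
{'camera_matrix': array([[417.184,   0.   , 256.915],
       [  0.   , 417.184, 190.69 ],
       [  0.   ,   0.   ,   1.   ]]), 'pose': array([[-0.081,  0.976, -0.2  ,  0.267],
       [-0.997, -0.08 ,  0.011, -0.098],
       [-0.005,  0.2  ,  0.98 ,  1.399],
       [ 0.   ,  0.   ,  0.   ,  1.   ]])}
```

View pics/side0b.png

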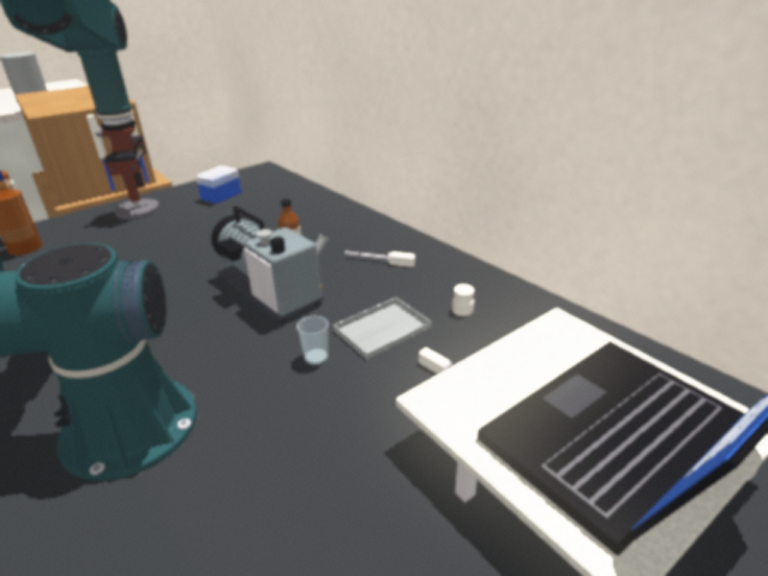

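View pics/top0b.png

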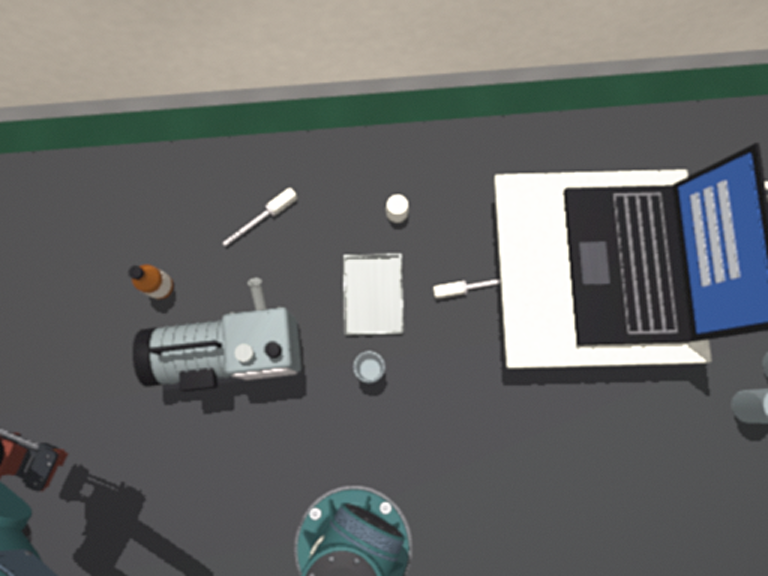

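```bash
python3 - <<'E'
import cv2
im=cv2.imread("pics/top0.png")[150:260,145:345]
cv2.imwrite("pics/topc.png",cv2.resize(im,None,fx=4,fy=4,interpolation=cv2.INTER_CUBIC))
im=cv2.imread("pics/side0.png")[140:260,140:340]
cv2.imwrite("pics/sidec.png",cv2.resize(im,None,fx=4,fy=4,interpolation=cv2.INTER_CUBIC))
E
```

```text
(no output)
```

View pics/topc.png

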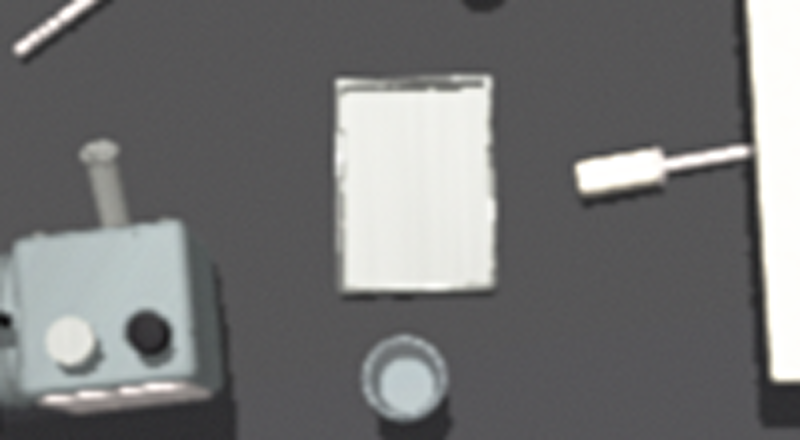

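View pics/sidec.png

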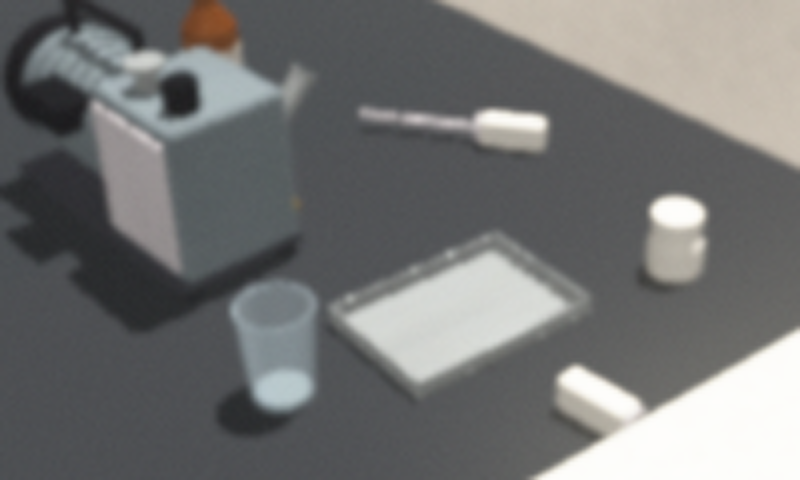

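```bash
python3 - <<'E'
from h import *
np.set_printoptions(precision=4,suppress=True)
T=lambda x,y,z:at("top",145+x/4,150+y/4,z)
def S(x,y):return 140+x/4,140+y/4
for n,x,y,z in [("hL1",576,165,.03),("hL2",584,194,.03),("hR1",660,150,.03),("hR2",665,180,.03),("shaft",750,151,.015),("shaft2",672,164,.015),("mouth",100,150,.14),("d1",337,80,.018),("d2",492,75,.018),("d3",495,290,.018),("d4",342,292,.018),("r1",747,0,.103),("r2",771,380,.103),("p1",20,240,.17),("p2",180,222,.17),("p3",192,375,.17),("p4",22,390,.17),("beaker rim",405,378,.085)]:print(n,T(x,y,z))
print(tri(*S(299,75),145+25,150+150/4))
print("top cam project check; side z=.14", at("side",*S(299,75),.14))
print("side handle", at("side",*S(575,370),.03),at("side",*S(557,395),.03))
s=state();print(s["position"],s["orientation"],s["width"],s["time"])
E
```

```text
hL1 [ 0.5362 -0.2202  0.03  ]
hL2 [ 0.5111 -0.2245  0.03  ]
hR1 [ 0.5432 -0.2916  0.03  ]
hR2 [ 0.5174 -0.293   0.03  ]
shaft [ 0.5392 -0.3695  0.015 ]
shaft2 [ 0.5334 -0.3025  0.015 ]
mouth [0.5565 0.1545 0.14  ]
d1 [ 0.629  -0.0252  0.018 ]
d2 [ 0.6225 -0.1574  0.018 ]
d3 [ 0.4385 -0.144   0.018 ]
d4 [ 0.4473 -0.0171  0.018 ]
r1 [ 0.646  -0.3644  0.103 ]
r2 [ 0.3412 -0.3472  0.103 ]
p1 [0.4859 0.2107 0.17  ]
p2 [0.4897 0.0911 0.17  ]
p3 [0.3754 0.0878 0.17  ]
p4 [0.3746 0.2125 0.17  ]
beaker rim [ 0.367  -0.0655  0.085 ]
(array([0.5543, 0.1572, 0.1353]), np.float64(0.007416325796179696))
top cam project check; side z=.14 [0.5456 0.1503 0.14  ]
side handle [ 0.5322 -0.227   0.03  ] [ 0.5013 -0.2394  0.03  ]
[0.2551 0.5424 0.2219] [[-0.9048  0.4258 -0.0009]
 [ 0.4258  0.9048 -0.0014]
 [ 0.0002 -0.0016 -1.    ]] 0.9976582906302986 0.1
```

Emit:
apply_moves(
  series="1.5 -4.4 1.5 0 -1;1.5 -4.4 1.5 0 -1;1.5 -4.4 1.5 0 -1;1.5 -4.4 1.5 -0.1 -1;1.5 -4.4 0 -0.1 -1;1.5 -4.4 0 -0.1 -1;1.5 -4.4 0 -0.1 -1;1.5 -4.4 0 -0.1 -1;1.5 -4.4 0 -0.1 -1;1.5 -4.4 0 -0.1 -1;1.5 -4.4 0 -0.1 -1;1.5 -4.4 0 -0.1 -1;1.5 -4.4 0 -0.1 -1;1.5 -4.4 0 -0.03 -1;1.5 -4.4 0 0 -1;1.5 -4.4 0 0 -1;1.5 -4.4 0 0 -1;1.5 -4.4 0 0 -1;0 0 0 0 -1",
  force=30,
)

```text
time: 2.0
position: [0.5269, -0.2546, 0.2818]
orientation: [[-0.097, 0.995, 0.001], [0.995, 0.097, -0.002], [-0.002, 0.0, -1.0]]
contact_force: [-0.7, 1.0, 0.1]
width: 1.001
grasp_force: 0.0
```

Emit:
apply_moves(
  series="0 0.1 -4.5 0 -1;0 0.1 -4.5 0 -1;0 0.1 -4.5 0 -1;0 0 -4.5 0 -1;0 0 -4.5 0 -1;0 0 -3.5 0 -1;0 0 -1 0 -1;0 0 -0.6 0 -1;0 0 -0.2 0 -1;0 0 0 0 -1",
)

```text
time: 3.0
position: [0.5266, -0.2467, 0.0061]
orientation: [[-0.101, 0.995, 0.002], [0.995, 0.101, -0.001], [-0.002, 0.002, -1.0]]
contact_force: [-0.1, 0.2, 0.3]
width: 1.0
grasp_force: 0.0
```

```bash
python3 - <<'E'
from h import *
a=grab_frame("side")[190:270,240:380];b=grab_frame("top")[170:230,260:380]
a=cv2.resize(a,(700,400),interpolation=3);b=cv2.resize(b,(400,200),interpolation=3)
cv2.imwrite("pics/g1.png",np.vstack([a,np.hstack([b,np.zeros((200,300,3),np.uint8)])]))
E
```

```text
(no output)
```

View pics/g1.png

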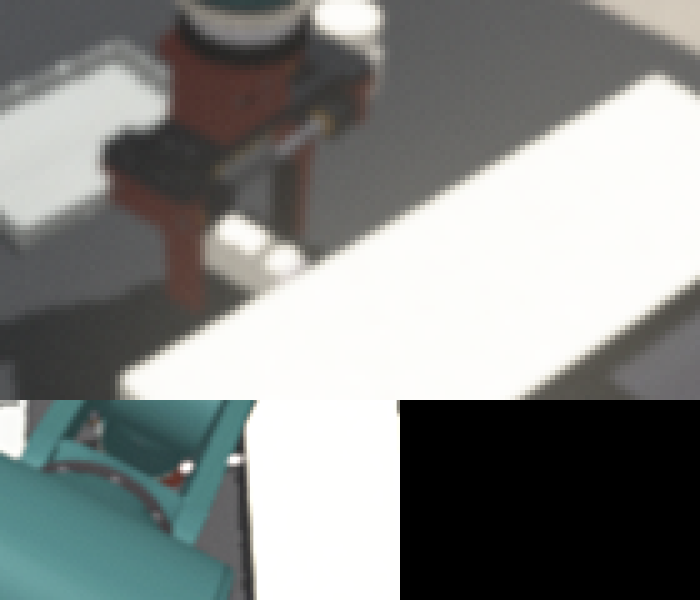

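The side crop shows the white handle at about (245,250), squarely between the two fingers and clear of the riser edge. I'll close on it, lift a little and draw it out.

Emit:
apply_moves(
  series="0 0 -0.2 0 -0.2;0 0 0 0 0.4;0 0 0 0 0.8;0 0 0 0 1;0 0 0 0 1;0 0 0 0 1;0 0 0 0 1;0 0 1 0 1;0 0 1 0 1;0 0 0.5 0 1;0 0 0 0 1",
  force=30,
)

```text
time: 4.2
position: [0.5263, -0.2466, 0.029]
orientation: [[-0.101, 0.995, 0.002], [0.995, 0.101, -0.001], [-0.001, 0.002, -1.0]]
contact_force: [-0.1, -0.3, 0.2]
width: 0.273
grasp_force: 29.6
```

Emit:
apply_moves(
  series="-0.1 1 0 0 1;-0.3 2.5 0.1 0 1;-0.3 3 0.2 0 1;-0.3 3 0.2 0 1;-0.3 3 0 0 1;-0.1 1.5 0 0 1;0 0 0 0 1",
)

```text
time: 4.9
position: [0.5101, -0.1037, 0.0323]
orientation: [[-0.103, 0.995, -0.002], [0.995, 0.103, 0.001], [0.001, -0.002, -1.0]]
contact_force: [0.1, -0.5, -1.9]
width: 0.269
grasp_force: 30.0
```

```bash
python3 - <<'E'
from h import *
a=grab_frame("side")[170:270,200:360]
cv2.imwrite("pics/g2.png",cv2.resize(a,(800,500),interpolation=3))
E
```

```text
(no output)
```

View pics/g2.png

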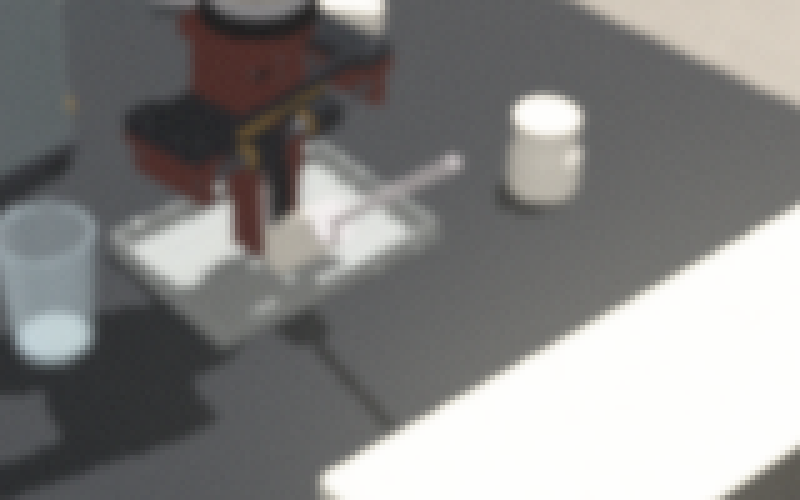

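The shaft runs from about (335,228) up to (455,162) in the crop, so the rod has tipped tip-up. The handle must have caught the dish wall. I'll lift clear and measure the tilt.

Emit:
apply_moves(
  series="0 0 2 0 1;0 0 4 0 1;0 0 4 0 1;0 0 4 0 1;0 0 3 0 1;0 0 0 0 1;0 0 0 0 1",
)

```text
time: 5.65
position: [0.5118, -0.107, 0.2027]
orientation: [[-0.1, 0.995, 0.001], [0.995, 0.1, -0.0], [-0.001, 0.001, -1.0]]
contact_force: [0.4, -0.8, -1.9]
width: 0.267
grasp_force: 30.0
```

```bash
cat >> h.py <<'E'
def onplane(n,u,v,c,h):
    o,d=ray(n,u,v);nn=np.array([-np.sin(h),np.cos(h),0]);t=nn@(np.array(c)-o)/(nn@d);p=o+t*d
    w=p-np.array(c);return w[0]*np.cos(h)+w[1]*np.sin(h),p[2]
E
python3 - <<'E'
from h import *
print("earlier",onplane("side",291,202.4,[.51,-.1037,0],-1.468),onplane("side",267,215.6,[.51,-.1037,0],-1.468))
s=state();p=s["position"];print(p,s["contact_force"])
u,v=proj("side",p).astype(int);print(u,v)
a=grab_frame("side")[v-40:v+60,u-50:u+110]
cv2.imwrite("pics/g3.png",cv2.resize(a,(800,500),interpolation=3))
E
```

```text
earlier (np.float64(0.1561173630472156), np.float64(0.16092646655354503)) (np.float64(0.06385319180180693), np.float64(0.0698190392217427))
[ 0.51179064 -0.10698376  0.20273795] [ 0.39480332 -0.77901804 -1.92868812]
252 171
```

View pics/g3.png

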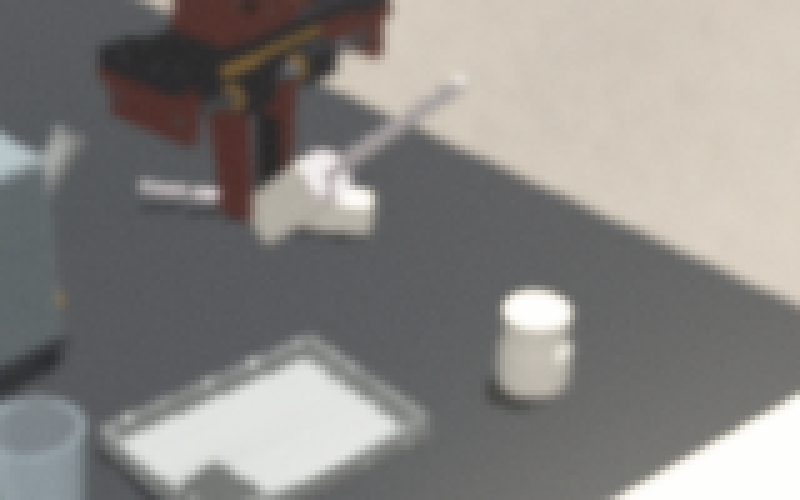

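Emit:
apply_moves(
  series="1.3 0 1 -0.1 1;1.3 0 1 -0.1 1;1.3 1 1 -0.1 1;1.3 1.3 1 -0.1 1;1.3 1.3 1 -0.1 1;1.3 1.3 1 -0.1 1;1.3 1.3 1 -0.1 1;1.3 1.3 1 -0.1 1;1.3 1.3 1 -0.1 1;1.3 1.3 1 -0.1 1;1.3 1.3 0 -0.1 1;1.3 1.3 0 -0.1 1;1.3 1.3 0 -0.1 1;1.3 1.3 0 -0.1 1;1.3 1.3 0 -0.1 1;1.3 1.3 0 -0.1 1;0 1 0 -0.04 1;0 0 0 0 1;0 0 0 0 1",
)

```text
time: 7.6
position: [0.7188, 0.0825, 0.3003]
orientation: [[0.999, 0.033, -0.003], [0.033, -0.999, -0.0], [-0.003, 0.0, -1.0]]
contact_force: [0.1, -0.3, 0.0]
width: 0.266
grasp_force: 30.0
```

```bash
cat >> h.py <<'E'
def frame(th,px=-48,pz=8,yoff=0):
    # rod pose for tip-down angle th (rad): origin, x dir, z dir
    s=state();R=np.array(s["orientation"]);p=np.array(s["position"])-.019*R[:,2]
    h=-R[:,0];h=np.array([h[0],h[1],0])/np.hypot(h[0],h[1])
    x=np.cos(th)*h-np.sin(th)*np.array([0,0,1]);z=np.sin(th)*h+np.cos(th)*np.array([0,0,1])
    return p-px/1e3*x-pz/1e3*z,x,z
def angle(cams=("side","top"),px=-48,pz=8,save=None):
    out={}
    for n in cams:
        g=cv2.cvtColor(grab_frame(n),cv2.COLOR_BGR2GRAY).astype(np.float32)
        if save: cv2.imwrite(f"pics/{save}_{n}.png",g)
        sc=[]
        P=np.array(camera_info(n)["pose"])[:3,3]
        for d in range(-90,96,2):
            o,x,z=frame(np.radians(d),px,pz)
            pts=[o+t*x for t in np.linspace(.02,.125,40)]
            w=np.cross(x,P-o);w/=np.linalg.norm(w)
            f=lambda off:np.mean([cv2.getRectSubPix(g,(1,1),tuple(map(float,proj(n,q+off*w))))[0,0] for q in pts])
            end=[o+t*x for t in (.136,.142)]
            e=np.mean([cv2.getRectSubPix(g,(1,1),tuple(map(float,proj(n,q))))[0,0] for q in end])
            sc.append((2*f(0)-f(.012)-f(-.012)-0*e,d))
        out[n]=sorted(sc)[-4:][::-1]
    return out
E
python3 - <<'E'
from h import *
s=state();print(s["position"],s["joint_pos"])
for k,v in angle().items():print(k,[(round(float(a)),d) for a,d in v])
at0=lambda x,y,z:at("top",x/1.5,y/1.5,z)
print("jar",at0(397,208,.06),"rod2",at0(285,198,.03),at0(226,243,.015))
E
```

```text
[0.71878653 0.08247426 0.30030758] [ 1.90315130e-02  4.95755250e-01  1.09859327e+00 -3.13295312e-04
  1.55067791e+00  1.55664219e+00]Traceback (most recent call last):
  File "<stdin>", line 3, in <module>
  File "h.py", line 37, in angle
    sc.append((2*f(0)-f(.012)-f(-.012)-0*e,d))
                      ~^^^^^^
  File "h.py", line 34, in <lambda>
    f=lambda off:np.mean([cv2.getRectSubPix(g,(1,1),tuple(map(float,proj(n,q+off*w))))[0,0] for q in pts])
                                                                    ~~~~^^^^^^^^^^^
  File "h.py", line 12, in proj
    c=camera_info(n);K=np.array(c["camera_matrix"]);P=np.array(c["pose"])
ValueError: time passes only in moves, steps and waits
```

```bash
sed -i 's/^import numpy as np, cv2/import numpy as np, cv2, functools\ncamera_info=functools.lru_cache(camera_info)/; s/^def frame(th,/S=[]\ndef frame(th,/; s/    s=state();R=np.array(s\["orientation"\])/    if not S: S.append(state())\n    s=S[0];R=np.array(s["orientation"])/' h.py
python3 - <<'E'
from h import *
for k,v in angle().items():print(k,[(round(float(a)),d) for a,d in v])
at0=lambda x,y,z:at("top",x/1.5,y/1.5,z)
print("jar",at0(397,208,.06),"rod2",at0(285,198,.03),at0(226,243,.015))
E
```

```text
side [(40, -42), (35, -44), (34, -48), (34, -46)]
top [(97, 78), (97, 76), (96, 80), (93, 74)]
jar [ 0.71652033 -0.15342836  0.06      ] rod2 [0.77187433 0.10001511 0.03      ] [0.68027098 0.24235314 0.015     ]
```

Emit:
apply_moves(
  series="0 0 0 0 1;0 0 0 0 1;0 0 0 0 1;0 0 0 0 1",
  force=6,
)

```text
time: 8.15
position: [0.7194, 0.0828, 0.3028]
orientation: [[0.999, 0.032, 0.0], [0.032, -0.999, 0.0], [0.0, -0.0, -1.0]]
contact_force: [0.1, -0.1, -1.3]
width: 0.273
grasp_force: 6.0
```

```bash
python3 - <<'E'
from h import *
for k,v in angle(["side"]).items():print(k,[(round(float(a)),d) for a,d in v])
E
```

```text
side [(35, -48), (33, -42), (33, -40), (32, -46)]
```

Emit:
apply_moves(
  series="0 0 0 0 1;0 0 0 0 1;0 0 0 0 1;0 0 0 0 1;0 0 0 0 1",
  force=3,
)

```text
time: 8.7
position: [0.7195, 0.0829, 0.3027]
orientation: [[0.999, 0.032, 0.0], [0.032, -0.999, 0.0], [0.0, -0.0, -1.0]]
contact_force: [-0.6, 0.4, -1.5]
width: 0.273
grasp_force: 3.0
```

```bash
python3 - <<'E'
from h import *
for k,v in angle(["side"],save="t3").items():print(k,[(round(float(a)),d) for a,d in v])
E
```

```text
side [(34, -48), (30, -46), (29, -50), (29, -68)][ WARN:0@2.412] global loadsave.cpp:1063 imwrite_ Unsupported depth image for selected encoder is fallbacked to CV_8U.
```

Emit:
apply_moves(
  series="-0.5 -1 -2 0 1;-0.5 -1 -4 0 1;-0.5 -1 -4.5 0 1;-0.5 -1 -4.5 0 1;-0.5 -1 -4.5 0 1;-0.5 -0.3 -4 0 1;-0.5 0 -3 0 1;-0.5 0 -1.5 0 1;0 0 -0.5 0 1;0 0 0 0 1;0 0 0 0 1",
  force=8,
)

```text
time: 9.85
position: [0.6866, 0.0267, 0.0223]
orientation: [[0.999, 0.032, 0.014], [0.032, -0.999, -0.004], [0.014, 0.005, -1.0]]
contact_force: [4.9, -7.0, 13.7]
width: 0.015
grasp_force: 11.3
```

```bash
python3 - <<'E'
from h import *
a=grab_frame("side");b=grab_frame("top");cv2.imwrite("pics/s5.png",a);cv2.imwrite("pics/t5.png",b)
u,v=proj("side",state()["position"]).astype(int);u2,v2=proj("top",state()["position"]).astype(int);print(u,v,u2,v2)
A=cv2.resize(a[v-50:v+50,u-100:u+60],(800,500),interpolation=3)[:, :]
A=cv2.resize(A,(480,300));B=cv2.resize(b[v2-60:v2+40,u2-60:u2+100],(480,300),interpolation=3)
cv2.imwrite("pics/g5.png",np.vstack([A,B]))
E
```

```text
265 186 212 155
```

View pics/g5.png

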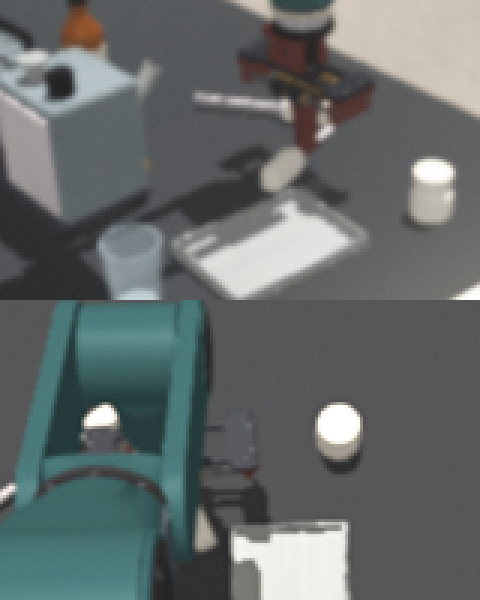

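The fingers are shut and empty. The rod's handle lies at about (285,168), just in front of them, so it slipped out on touching the bench. I'll raise the arm and move it aside to see the rod.

Emit:
apply_moves(
  series="0 0 2 0 1;0 0 4 0 1;0 0 4.5 0 1;1 1 4.5 0 0.5;2 3 3 0 0;2 4 0 0 -1;2 4 0 0 -1;2 4 0 0 -1;0 4 0 0 -1;0 4 0 0 -1;0 4 0 0 -1",
)

```text
time: 11.05
position: [0.7689, 0.3116, 0.1969]
orientation: [[0.999, 0.032, -0.001], [0.032, -0.999, -0.0], [-0.001, -0.0, -1.0]]
contact_force: [0.3, 0.2, -1.2]
width: 0.697
grasp_force: 0.0
```

```bash
python3 - <<'E'
from h import *
a=grab_frame("side");b=grab_frame("top");cv2.imwrite("pics/s6.png",a);cv2.imwrite("pics/t6.png",b)
A=cv2.resize(a[150:235,200:330],(800,523),interpolation=3)[:330]
print(proj("side",[.63,.03,.015]),proj("top",[.63,.03,.015]))
B=b[125:215,165:315]
A=cv2.resize(a[155:225,205:325],(480,280),interpolation=3);B=cv2.resize(B,(533,320),interpolation=3)
o=np.zeros((600,533,3),np.uint8);o[:280,:480]=A;o[280:]=B
cv2.imwrite("pics/g6.png",o)
E
```

```text
[254.47611995 192.39012877] [213.18110401 171.21546904]
```

View pics/g6.png

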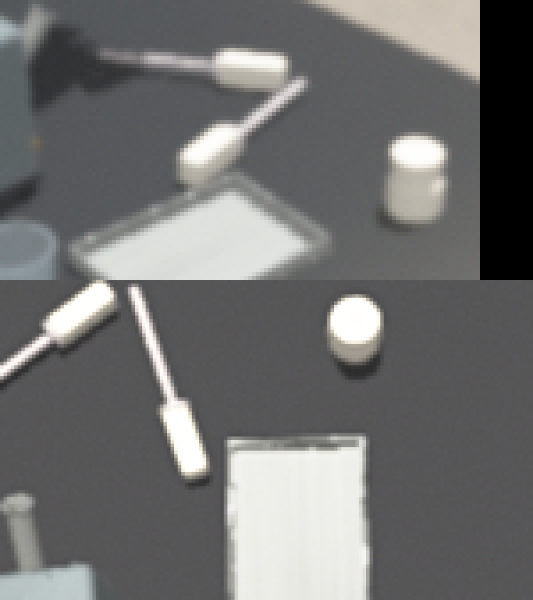

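The side crop (top half) shows the rod lying flat, its handle at (210,152) and its tip at (303,80). In the top view its handle runs from (196,475) to (178,402) and its tip is at (135,288), so it has landed pointing roughly +x, possibly upside down. I'll compare brightness along the shaft to find the marks.

```bash
python3 - <<'E'
from h import *
np.set_printoptions(precision=3,suppress=True,linewidth=200)
f=3.553;T=lambda x,y:(165+x/f,125+(y-280)/f)
tip=at("top",*T(135,288),.015);bk=at("top",*T(197,476),.025);fr=at("top",*T(175,402),.015)
print("tip,back,collar",tip,bk,fr,np.linalg.norm(tip-bk),np.linalg.norm(tip-fr))
d=tip-bk;h=np.arctan2(d[1],d[0]);print("heading",h)
top=cv2.imread("pics/t6.png");side=cv2.imread("pics/s6.png");t0=cv2.imread("pics/top0.png")
def prof(img,n,a,b):
    g=cv2.cvtColor(img,6).astype(np.float32);o=[]
    for t in np.linspace(0,1,45):
        p=a+(b-a)*t;w=np.cross((b-a)/np.linalg.norm(b-a),[0,0,1])
        o.append(max(cv2.getRectSubPix(g,(1,1),tuple(map(float,proj(n,p+k*w))))[0,0] for k in np.linspace(-.006,.006,9)))
    return np.array(o).astype(int)
c=tip+(fr-tip)/np.linalg.norm(fr-tip)*.135
print("rod top",prof(top,"top",tip,c));print("rod side",prof(side,"side",tip,c))
t2=at("top",226/1.5,243/1.5,.015);h2=at("top",285/1.5,198/1.5,.03);c2=t2+(h2-t2)/np.linalg.norm(h2-t2)*.135
print(np.linalg.norm(h2-t2));print("rod2 top",prof(t0,"top",t2,c2));print("rod2 side",prof(cv2.imread("pics/side0.png"),"side",t2,c2))
# handle width at threshold
g=cv2.cvtColor(top,6)
for nm,x,y,z,hd in(("rod",*(tip+(bk-tip)/np.linalg.norm(bk-tip)*.168)[:2],.027,h),("rod2",*h2[:2],.03,np.arctan2(*(t2-h2)[[1,0]]))):
    gg=cv2.cvtColor(top if nm=="rod" else t0,6).astype(np.float32)
    for zz in(.024,.03):
        wd=[np.mean([cv2.getRectSubPix(gg,(1,1),tuple(map(float,proj("top",[x+s*np.cos(hd)-k*np.sin(hd),y+s*np.sin(hd)+k*np.cos(hd),zz]))))[0,0] for s in np.linspace(-.02,.02,9)]) for k in np.arange(-.03,.031,.003)]
        print(nm,zz,np.array(wd).astype(int))
E
```

```text
tip,back,collar [0.791 0.056 0.015] [0.594 0.006 0.025] [0.672 0.024 0.015] 0.20322503734613775 0.12361379582366099
heading 0.24658443279854328
rod top [242 247 245 253 250 252 249 253 249 247 251 251 250 248 252 249 250 250 251 252 249 251 246 247 249 248 248 246 250 246 247 247 247 244 243 248 243 240 239 247 248 248 252 255 255]
rod side [192 201 210 214 215 216 218 214 211 211 207 210 216 216 218 220 218 217 215 212 210 214 210 212 218 217 219 221 218 216 215 211 209 211 210 218 225 230 235 239 240 242 243 242 244]
0.169930247115557
rod2 top [250 245 234 230 239 226 221 226 238 221 237 247 226 215 236 248 251 252 246 247 243 247 244 244 244 247 247 250 248 249 246 248 250 247 243 245 251 249 245 217 215 244 254 254 255]
rod2 side [151 152 155 156 156 156 156 157 155 152 150 146 138 142 153 166 173 180 185 187 183 178 170 165 162 160 160 162 165 170 173 176 173 172 172 171 165 159 156 174 205 225 236 243 247]
rod 0.024 [ 85  85  85  83  82 108 186 246 254 255 254 254 255 254 235 155  92  81  85  86  86]
rod 0.03 [ 85  85  85  83  82 108 186 247 254 255 254 254 255 254 233 151  90  81  85  86  86]
rod2 0.024 [ 84  81  89 145 224 254 254 255 255 255 254 245 203 157 131 100  68  59  71  82  85]
rod2 0.03 [ 85  83  81  94 161 235 254 254 255 254 255 254 238 190 149 124  91  62  61  75  84]
```

Emit:
apply_moves(
  series="-1.3 -3 0 0.03 0.09;-1.5 -4 0 0.03 0.09;-1.5 -4 0 0.03 0.09;-1.5 -4 0 0.03 0.09;-1.5 -4 0 0.03 0.09;-1.5 -4 0 0.03 0.09;-1.5 -3.5 0 0.034 0.09;-1.5 -2 0 0 0.09;-1 -1 0 0 0.09;0 0 0 0 0.09",
  force=20,
)

```text
time: 12.15
position: [0.64, 0.0136, 0.1976]
orientation: [[0.97, 0.241, -0.001], [0.241, -0.97, 0.0], [-0.001, -0.0, -1.0]]
contact_force: [0.4, 0.4, 0.5]
width: 0.453
grasp_force: 0.0
```

Emit:
apply_moves(
  series="-0.2 0.2 -4 0 0.09;0 0 -4.5 0 0.09;0 0 -4.5 0 0.09;0 0 -4 0 0.09;0 0 -1.5 0 0.09;0 0 -0.8 0 0.09;0 0 0 0 0.09;0 0 0 0 0.5;0 0 0 0 1;0 0 0 0 1;0 0 0 0 1;0 0 0 0 1",
  force=20,
)

```text
time: 13.35
position: [0.641, 0.0169, 0.0065]
orientation: [[0.97, 0.243, 0.003], [0.243, -0.97, 0.0], [0.003, 0.001, -1.0]]
contact_force: [-0.8, 1.4, 6.6]
width: 0.279
grasp_force: 19.9
```

Emit:
apply_moves(
  series="0 0 1 0 1;0 0 3 0 1;0 0 4.5 0 1;0 0 4.5 0 1;0 0 4.5 0 1;0.5 0.5 3 0.1 1;1 1 2 0.14 1;1 1 0 0.14 1;1 1 0 0.14 1;1 1 0 0.14 1;1 1 0 0.14 1;1 1 0 0.14 1;1 1 0 0.14 1;1 1 0 0.14 1;1 1 0 0.14 1;0.5 1 0 0.14 1;0 1 0 0.14 1;0 1 0 0.14 1;0 1 0 0.14 1;0 1 0 0.14 1",
)

```text
time: 15.35
position: [0.739, 0.1621, 0.2302]
orientation: [[-0.675, 0.738, -0.0], [0.738, 0.675, -0.0], [0.0, -0.0, -1.0]]
contact_force: [0.6, -0.3, -0.4]
width: 0.276
grasp_force: 19.9
```

Emit:
apply_moves(
  series="0 0.8 0 0.14 1;0 0 0 0.14 1;0 0 0 0.14 1;0 0 0 0.14 1;0 0 0 0.14 1;0 0 0 0.14 1;0 0 0 0.14 1;0 0 0 0.02 1;0 0 0 0 1",
)

```text
time: 16.25
position: [0.7392, 0.1697, 0.23]
orientation: [[-0.987, -0.161, 0.0], [-0.161, 0.987, -0.0], [-0.0, -0.0, -1.0]]
contact_force: [-0.7, -0.5, -1.3]
width: 0.272
grasp_force: 19.9
```

```bash
sed -i 's/h=-R\[:,0\]/h=R[:,0]/' h.py; python3 - <<'E'
from h import *
for px in(-25,):
  for k,v in angle(px=px,pz=10,save="t7").items():print(k,[(round(float(a)),d) for a,d in v])
print(state()["position"],state()["orientation"],state()["joint_pos"])
E
```

```text
side [(53, -54), (46, -52), (43, -56), (33, -50)]
top [(120, 6), (119, 4), (118, 8), (115, 2)]
[0.73930485 0.16979932 0.2298718 ] [[-9.86988987e-01 -1.60787870e-01  1.13976732e-05]
 [-1.60787869e-01  9.86988976e-01 -1.52227630e-04]
 [ 1.32269785e-05 -1.52079602e-04 -9.99999988e-01]] [ 1.34879816e-01  5.87341513e-01  1.10507091e+00 -1.53511365e-04
  1.44918941e+00 -1.59738675e+00][ WARN:0@2.241] global loadsave.cpp:1063 imwrite_ Unsupported depth image for selected encoder is fallbacked to CV_8U.
```

Emit:
apply_moves(
  series="0 0 0 -0.1 1;0 -0.5 0 -0.03 1;0 0 0 0 1",
)

```text
time: 16.65
position: [0.7395, 0.1641, 0.2296]
orientation: [[-0.999, -0.034, -0.0], [-0.034, 0.999, -0.001], [0.0, -0.001, -1.0]]
contact_force: [0.3, 0.4, -1.2]
width: 0.275
grasp_force: 19.9
```

```bash
python3 - <<'E'
from h import *
S.clear()
g={}
for n in("side","top"):
    g[n]=grab_frame(n);cv2.imwrite(f"pics/{n}8.png",g[n])
s=state();S.append(s);print(s["position"],np.array(s["orientation"])[:,0])
# annotated view: predicted level rod axis + mouth circle
M=np.array([.5565,.1545,.14]);ax=np.array([.7068,.0212,.7071]);e1=np.array([-.03,1,0]);e2=np.cross(ax,e1)
o,x,z=frame(0,-25,10);ims=[]
for n,(cx,cy) in (("side",proj("side",o+.08*x)),("top",proj("top",o+.08*x))):
    cx,cy=int(cx),int(cy);F=8
    c=cv2.resize(g[n][cy-35:cy+35,cx-50:cx+50],None,fx=F,fy=F,interpolation=3)
    P=lambda X:tuple(((proj(n,X)-[cx-50,cy-35]+.5)*F).astype(int).tolist())
    for t in np.linspace(0,6.28,16):cv2.circle(c,P(M+.014*(np.cos(t)*e1+np.sin(t)*e2)),2,(0,0,255),-1)
    for t in(0,.065,.13):cv2.circle(c,P(o+t*x),3,(0,255,0),-1)
    ims.append(cv2.resize(c,(430,300)))
cv2.imwrite("pics/g8.png",np.vstack(ims))
E
```

```text
[0.73943866 0.16453577 0.22965384] [-9.99392001e-01 -3.48657961e-02  6.85465675e-05]
```

View pics/g8.png

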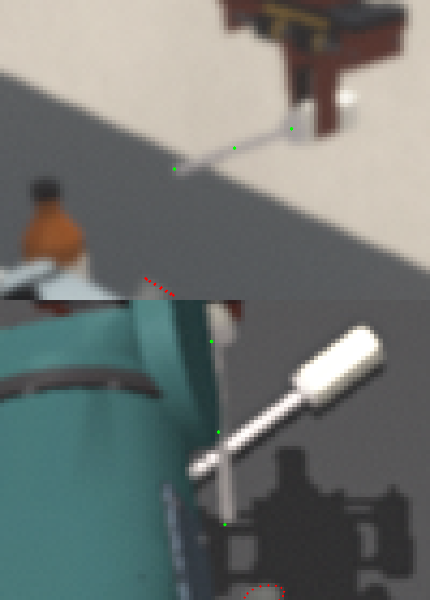

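The rod is level and the predicted axis (green) matches it in both views; its tip is at about (177,168) in the side half. In the top half the rod lies straight above the mouth. I'll check the predicted mouth ring against the earlier crops.

```bash
python3 - <<'E'
from h import *
M=np.array([.5565,.1545,.14]);ax=np.array([.7068,.0212,.7071]);e1=np.array([-.03,1,0]);e2=np.cross(ax,e1)
for n,(a,b) in(("top",(145,150)),("side",(140,140))):
    q=np.array([(proj(n,M+.014*(np.cos(t)*e1+np.sin(t)*e2))-[a,b])*4 for t in np.linspace(0,6.28,40)])
    print(n,q.min(0),q.max(0),(proj(n,M)-[a,b])*4)
    g=cv2.cvtColor(cv2.imread(f"pics/{n}0.png"),6)
    u,v=proj(n,M).astype(int);print(u-9,v-8);print(g[v-8:v+9,u-9:u+10])
E
```

```text
top [ 81.83750419 140.04144531] [118.19028923 160.02080665] [100.02127786 149.95673069]
161 179
[[ 85  86  86  86  86  86  86  87  87  86  86  85  85  86  85  85  85  86
   86]
 [ 85  85  86  86  87  86  86  86  86  87  86  85  86  87  86  86  86  86
   86]
 [ 87  86  86  86  87  85  86  86  86  86  86  87  86  86  86  85  86  86
   86]
 [ 87  86  86  86  86  86  85  87  86  86  86  86  86  85  86  86  86  86
   85]
 [ 85  85  87  86  86  85  84  83  84  83  84  84  84  86  86  86  86  85
   88]
 [ 87  86  85  86  85  83  84  86  94 102 100  91  83  85  85  86  87  86
   86]
 [ 85  87  86  85  83  94 110 125 136 154 150 131 108  92  85  85  87  86
   85]
 [ 85  86  85  85  97 130 164 173 175 179 178 168 148 114  88  85  85  87
   87]
 [ 86  85  84  91 124 151 167 173 173 177 174 171 158 125  91  84  85  85
   86]
 [ 84  84  83 101 144 158 150 155 162 168 165 166 147 111  87  85  86  86
   86]
 [ 85  86  83  97 135 154 147 141 153 162 159 146 120  93  85  84  86  86
   87]
 [ 86  85  85  88 104 125 130 130 135 139 136 129 110  91  85  86  86  86
   87]
 [ 87  87  85  85  87 100 116 13
[... 1148 characters left out ...]
 128 115 103  94  90  84  85  82  85  83  84
   83]
 [ 84  82  82  86  99 123 138 137 129 118 108  99  91  84  83  84  83  82
   83]
 [ 97  89  86  91 113 135 147 144 137 124 111 102  91  84  84  84  83  82
   83]
 [128 110 100 105 126 147 153 147 136 121 107  96  88  83  82  83  83  83
   85]
 [160 142 127 128 142 152 154 145 130 114  99  91  86  83  82  84  83  82
   84]
 [170 159 149 146 151 154 153 137 121 104  92  84  83  84  84  82  82  83
   82]
 [162 154 146 146 151 154 144 128 111  96  88  83  83  82  82  82  82  83
   83]
 [139 131 127 131 145 146 136 118 103  89  85  82  83  84  83  84  83  84
   83]
 [115 109 107 118 136 138 124 109  96  85  83  82  82  82  82  81  81  83
   82]]
```

Emit:
apply_moves(
  series="0 -0.1 -3 0 1;-0.3 -0.1 -3.5 0 1;-0.6 0 -3 0 1;0 0 -0.7 0 1;0 0 0 0 1",
  force=10,
)

```text
time: 17.25
position: [0.7297, 0.1628, 0.1265]
orientation: [[-0.999, -0.035, -0.003], [-0.035, 0.999, -0.0], [0.003, -0.0, -1.0]]
contact_force: [-0.0, -0.2, -1.1]
width: 0.275
grasp_force: 10.0
```

```bash
cat >> h.py <<'E'
def fine(n,px=-25,pz=10,rng=(-20,60)):
    g=cv2.cvtColor(grab_frame(n),6).astype(np.float32);r={}
    P=np.array(camera_info(n)["pose"])[:3,3]
    for d in range(*rng,3):
        o,x,z=frame(np.radians(d),px,pz);w=np.cross(x,P-o);w/=np.linalg.norm(w)
        f=lambda a:np.mean([cv2.getRectSubPix(g,(1,1),tuple(map(float,proj(n,o+t*x+a*w))))[0,0] for t in np.linspace(.02,.12,40)])
        r[d]=int(2*f(0)-f(.012)-f(-.012))
    return r
E
python3 - <<'E'
from h import *
print(state()["position"],state()["contact_force"])
for n in("side","top"):print(n,fine(n))
E
```

```text
[0.72967759 0.1627898  0.12647661] [-0.01382176 -0.23048298 -1.06700231]
side {-20: -2, -17: -6, -14: -12, -11: -20, -8: -31, -5: -23, -2: 33, 1: 88, 4: 64, 7: 6, 10: -17, 13: -18, 16: -16, 19: -15, 22: -17, 25: -9, 28: 2, 31: 1, 34: -3, 37: 0, 40: 6, 43: 4, 46: -1, 49: -7, 52: -4, 55: 0, 58: 3}
top {-20: -56, -17: -35, -14: -14, -11: 18, -8: 52, -5: 83, -2: 106, 1: 120, 4: 126, 7: 123, 10: 112, 13: 95, 16: 74, 19: 53, 22: 34, 25: 18, 28: 7, 31: 2, 34: 0, 37: 0, 40: 2, 43: 7, 46: 13, 49: 19, 52: 24, 55: 28, 58: 31}
```

Emit:
apply_moves(
  series="0 -0.1 0.5 0 1;-0.8 0 0 0 1;-0.8 0 0 0 1;-0.6 0 0 0 1;-0.4 0 0 0 1;0 0 0 0 1",
  force=6,
)

```text
time: 17.95
position: [0.7035, 0.162, 0.1327]
orientation: [[-0.999, -0.034, -0.001], [-0.034, 0.999, -0.0], [0.001, -0.0, -1.0]]
contact_force: [0.7, -0.6, -1.4]
width: 0.271
grasp_force: 6.0
```

```bash
python3 - <<'E'
from h import *
print(fine("side"))
E
```

```text
{-20: -4, -17: -9, -14: -16, -11: -23, -8: -28, -5: -3, -2: 63, 1: 92, 4: 42, 7: -10, 10: -25, 13: -21, 16: -15, 19: -10, 22: -7, 25: -7, 28: -9, 31: -7, 34: 0, 37: 6, 40: 4, 43: -1, 46: -1, 49: 4, 52: 8, 55: 4, 58: -2}
```

Emit:
apply_moves(
  series="-0.15 0 1 0 1;-0.2 0 1 0 1;-0.25 0 1 0 1;-0.3 0 1 0 1;0 0 0 0 1",
)

```text
time: 18.5
position: [0.6963, 0.1622, 0.1753]
orientation: [[-0.999, -0.034, 0.003], [-0.034, 0.999, 0.001], [-0.003, 0.0, -1.0]]
contact_force: [1.0, 1.0, -0.8]
width: 0.27
grasp_force: 6.0
```

```bash
python3 - <<'E'
from h import *
print(fine("side"))
E
```

```text
{-20: -17, -17: -10, -14: -6, -11: -4, -8: -6, -5: -9, -2: -15, 1: -21, 4: -27, 7: -17, 10: 35, 13: 91, 16: 75, 19: 12, 22: -22, 25: -26, 28: -21, 31: -15, 34: -10, 37: -6, 40: -4, 43: -5, 46: -7, 49: -4, 52: 2, 55: 3, 58: 0}
```

Emit:
apply_moves(
  series="-0.2 0 -0.3 0 1;-0.2 0 -0.2 0 1;-0.2 0 0.3 0 1;-0.3 0 1 0 1;-0.4 0 1 0 1;0 0 0 0 1",
)

```text
time: 19.15
position: [0.6822, 0.1621, 0.1926]
orientation: [[-0.999, -0.034, 0.001], [-0.034, 0.999, 0.0], [-0.001, 0.0, -1.0]]
contact_force: [0.2, -0.4, -1.7]
width: 0.274
grasp_force: 6.0
```

```bash
cat >> h.py <<'E'
def rep(px=-25,pz=10,M=(.5555,.156,.14),cam="side"):
    r=fine(cam,px,pz,(-10,75));k=sorted(r,key=r.get)[-1];n=[k-3,k,k+3];w=np.array([max(r.get(i,0),0) for i in n],float)
    th=float((w*n).sum()/w.sum());o,x,z=frame(np.radians(th),px,pz)
    t=o+.13*x-np.array(M);q=o-np.array(M);a=np.array([.7068,.0212,.7071])
    print("theta",round(th,1),"score",r[k],"tip-M mm",(t*1e3).round(1),"tip axial",round(t@a*1e3,1),"tip perp(up-back)",round(float((t[2]-t[0])*707),1),"origin axial",round(q@a*1e3,1),"perp",round(float((q[2]-q[0])*707),1),S[0]["contact_force"])
E
python3 - <<'E'
from h import *
rep()
E
```

```text
theta 25.5 score 92 tip-M mm [-8.8  1.4 -4.7] tip axial -9.6 tip perp(up-back) 2.9 origin axial 112.9 perp -40.5 [-0.01499965 -1.42131148 -0.31994864]
```

Emit:
apply_moves(
  series="-0.8 0 0.9 0 1;-0.9 0 0.9 0 1;-0.7 0 0.5 0 1;-0.7 0 0.4 0 1;-0.7 0 0.4 0 1;0 0 0 0 1",
)

```text
time: 19.8
position: [0.6433, 0.1619, 0.2223]
orientation: [[-0.999, -0.034, -0.0], [-0.034, 0.999, -0.0], [0.0, -0.0, -1.0]]
contact_force: [-0.3, 0.1, -1.2]
width: 0.278
grasp_force: 6.0
```

```bash
python3 - <<'E'
from h import *
rep()
E
```

```text
theta 43.9 score 96 tip-M mm [-16.4   2.3 -13.7] tip axial -21.3 tip perp(up-back) 1.9 origin axial 108.7 perp -0.6 [ 0.60436712 -0.21375358 -1.4292093 ]
```

Emit:
apply_moves(
  series="-1 -0.04 -1 0 1;-1 -0.04 -1 0 1;-1 -0.04 -1 0 1;-1 -0.04 -1 0 1;0 0 0 0 1",
)

```text
time: 20.35
position: [0.6019, 0.1601, 0.1797]
orientation: [[-0.999, -0.034, -0.005], [-0.034, 0.999, -0.001], [0.005, -0.0, -1.0]]
contact_force: [-1.2, -0.0, -0.8]
width: 0.273
grasp_force: 6.0
```

```bash
python3 - <<'E'
from h import *
rep()
E
```

```text
theta 44.3 score 51 tip-M mm [-55.9   0.6 -55.6] tip axial -78.8 tip perp(up-back) 0.3 origin axial 51.2 perp -1.4 [ 0.6241385   0.39619735 -0.99420638]
```

Emit:
apply_moves(
  series="-1 -0.03 -1 0 1;-1 -0.03 -1 0 1;-0.8 -0.03 -0.8 0 1;-0.3 0 -0.3 0 1;-0.2 0 -0.2 0 1;-0.1 0 -0.1 0 1;-0.1 0 -0.1 0 1;0 0 0 0 1",
  force=8,
)

```text
time: 21.2
position: [0.5697, 0.1594, 0.1468]
orientation: [[-0.999, -0.034, 0.0], [-0.034, 0.999, -0.0], [-0.0, -0.0, -1.0]]
contact_force: [-0.7, -0.4, -1.1]
width: 0.271
grasp_force: 8.0
```

```bash
python3 - <<'E'
from h import *
rep()
E
```

```text
theta 9.0 score 25 tip-M mm [-137.1   -1.8   -8.3] tip axial -102.9 tip perp(up-back) 91.1 origin axial 2.3 perp 14.8 [-0.02669472 -0.04771319 -0.2704264 ]
```

Emit:
apply_moves(
  series="-0.1 0 -0.1 0 1;-0.1 0 -0.1 0 1;-0.1 0 -0.1 0 1;0 0 0 0 1",
)

```text
time: 21.65
position: [0.5698, 0.1595, 0.146]
orientation: [[-0.999, -0.034, 0.007], [-0.034, 0.999, 0.0], [-0.007, 0.0, -1.0]]
contact_force: [1.5, -1.3, 8.5]
width: 0.274
grasp_force: 8.0
```

Emit:
apply_moves(
  series="-0.2 0 -0.1 0 1;-0.1 0 0 0 1;0 0 0 0 1;0 0 0 0 1",
)

```text
time: 22.05
position: [0.5688, 0.1594, 0.1457]
orientation: [[-0.999, -0.034, 0.011], [-0.034, 0.999, 0.0], [-0.011, 0.0, -1.0]]
contact_force: [5.3, -1.1, 8.9]
width: 0.269
grasp_force: 8.0
```

```bash
python3 - <<'E'
from h import *
s=state();print(s["position"],s["contact_force"],s["ft_torque"],s["grasp_force"]);
p=np.array(s["position"])+[0,0,.019]-[.5555,.156,.14];print(p@[.7068,.0212,.7071]*1e3-25,(p[2]-p[0])*707)
E
```

```text
[0.5687633  0.15944805 0.14567236] [ 5.31907586 -1.0573446   8.8529611 ] [-0.305276   -0.97453259  0.04352213] 8.000586926937103
1.89342117449916 8.066205058965842
```

```bash
python3 - <<'E'
from h import *
M=np.array([.5555,.156,.14]);a=np.array([.7068,.0245,.7071]);up=np.array([-.707,0,.707])
for n in("side","top"):
    im=grab_frame(n);cv2.imwrite(f"pics/{n}9.png",im)
    g=cv2.cvtColor(im,6).astype(np.float32)
    for k in(-.008,0,.008):
        print(n,k,[int(cv2.getRectSubPix(g,(1,1),tuple(map(float,proj(n,M+t*a+k*up))))[0,0]) for t in np.arange(-.01,.1,.004)])
E
```

```text
side -0.008 [113, 116, 128, 142, 139, 108, 84, 65, 61, 57, 59, 64, 76, 98, 122, 141, 157, 162, 162, 149, 122, 86, 66, 61, 59, 60, 60, 60]
side 0 [124, 126, 136, 156, 168, 164, 157, 126, 91, 68, 59, 57, 59, 61, 74, 90, 111, 120, 109, 87, 71, 63, 60, 59, 59, 60, 60, 58]
side 0.008 [118, 121, 133, 153, 172, 198, 212, 199, 152, 106, 75, 63, 58, 58, 57, 60, 65, 68, 65, 61, 63, 64, 61, 60, 58, 57, 54, 51]
top -0.008 [125, 143, 130, 63, 31, 36, 36, 36, 42, 51, 56, 55, 54, 44, 36, 45, 71, 97, 103, 93, 83, 75, 71, 71, 74, 76, 73, 70]
top 0 [111, 123, 140, 132, 77, 33, 35, 38, 34, 41, 50, 56, 55, 52, 39, 33, 51, 81, 102, 104, 85, 69, 61, 59, 63, 62, 59, 56]
top 0.008 [111, 110, 117, 134, 135, 93, 43, 33, 38, 35, 41, 50, 56, 55, 50, 38, 35, 53, 86, 98, 90, 69, 56, 53, 55, 55, 54, 53]
```

Emit:
apply_moves(
  series="0.5 0.02 0.5 0 1;1 0.04 1 0 1;1.5 0.05 1.5 0 1;1.5 0.05 1.5 0 1;1.5 0.05 1.5 0 1;1.5 0.05 1.5 0 1;1.5 0.05 1.5 0 1;1.5 0.05 1.5 0 1;1.5 0.05 1.5 0 1;0 0 0 0 1",
  force=15,
)

```text
time: 23.15
position: [0.6858, 0.1636, 0.2643]
orientation: [[-0.999, -0.034, 0.004], [-0.034, 0.999, 0.0], [-0.004, 0.0, -1.0]]
contact_force: [-0.3, -0.4, -1.3]
width: 0.271
grasp_force: 15.0
```

```bash
python3 - <<'E'
from h import *
rep()
o,x,z=frame(np.radians(44),-25,10)
for n in("side","top"):
    im=grab_frame(n);cv2.imwrite(f"pics/{n}10.png",im);g=cv2.cvtColor(im,6).astype(np.float32)
    P=np.array(camera_info(n)["pose"])[:3,3];w=np.cross(x,P-o);w/=np.linalg.norm(w)
    print(n,[int(max(cv2.getRectSubPix(g,(1,1),tuple(map(float,proj(n,o+t*x+k*w))))[0,0] for k in np.linspace(-.006,.006,9))) for t in np.arange(0,.145,.003)])
E
```

```text
theta 44.3 score 52 tip-M mm [24.7  4.  26.3] tip axial 36.2 tip perp(up-back) 1.2 origin axial 166.1 perp -0.3 [-0.60554432  0.47685423 -1.22409566]
side [163, 170, 180, 186, 188, 190, 189, 188, 188, 186, 186, 186, 187, 188, 188, 187, 182, 172, 158, 148, 145, 142, 141, 143, 143, 145, 144, 143, 141, 139, 140, 140, 142, 139, 140, 141, 140, 143, 141, 141, 139, 140, 134, 124, 111, 97, 89, 87, 88]
top [155, 150, 145, 142, 141, 144, 143, 141, 141, 143, 144, 140, 140, 192, 231, 193, 216, 195, 140, 140, 138, 142, 140, 143, 144, 141, 143, 141, 143, 143, 141, 141, 141, 143, 141, 140, 140, 141, 143, 141, 140, 141, 142, 136, 108, 92, 86, 86, 87]
```

Emit:
apply_moves(
  series="1 -2 0 0 1;1 -4 0 0 1;1 -4 0 0 1;1 -4 -1 0 1;1 -4 -3 0 1;0.6 -3 -4 0 1;0 -1 -4 0 1;0 0 -3 0 1;0 0 0 0 1;0 0 0 0 1",
  force=15,
)

```text
time: 24.3
position: [0.7379, -0.055, 0.1129]
orientation: [[-0.999, -0.034, -0.003], [-0.034, 0.999, 0.001], [0.003, 0.001, -1.0]]
contact_force: [0.7, -0.5, -0.4]
width: 0.273
grasp_force: 15.0
```

```bash
python3 - <<'E'
from h import *
rep(M=(.627,-.06,0));rep(M=(.627,-.06,0),cam="top")
print(S[0]["position"])
E
```

```text
theta 44.3 score 113 tip-M mm [ 8.3  1.3 18.2] tip axial 18.8 tip perp(up-back) 7.0 origin axial 148.8 perp 5.4 [ 0.64259327 -0.81539171 -0.55875984]
theta 38.0 score 70 tip-M mm [-3.6  0.9 30.3] tip axial 18.9 tip perp(up-back) 24.0 origin axial 147.9 perp 8.2 [ 0.64259327 -0.81539171 -0.55875984]
[ 0.7393099  -0.05505478  0.11459593]
```

Emit:
apply_moves(
  series="0 0 -1 0 1;0 0 -0.6 0 1;-0.5 0 0 0 1;-1.8 0 1.3 0 1;-1.8 0 1.1 0 1;-1.9 0 0.8 0 1;-1.9 0 0.5 0 1;0 0 0 0 1",
  force=6,
)

```text
time: 25.2
position: [0.6583, -0.0556, 0.1358]
orientation: [[-0.999, -0.034, -0.0], [-0.034, 0.999, -0.001], [0.0, -0.001, -1.0]]
contact_force: [-0.5, -0.8, 1.3]
width: 0.275
grasp_force: 6.0
```

```bash
sed -i 's/def rep(px=-25,pz=10,/def rep(px=-25,pz=10,rng=(-10,170),/; s/fine(cam,px,pz,(-10,75))/fine(cam,px,pz,rng)/' h.py; python3 - <<'E'
from h import *
rep(M=(.627,-.06,0))
E
```

```text
theta 76.6 score 90 tip-M mm [6.3 3.5 1.4] tip axial 5.5 tip perp(up-back) -3.5 origin axial 116.3 perp 64.5 [-0.04351625  0.24882624  1.24038147]
```

Emit:
apply_moves(
  series="-2 0 0.2 0 1;-2 0 0 0 1;-2 0 -0.3 0 1;-2 0 -0.5 0 1;-1.8 0 -0.8 0 1;-1.8 0 -1 0 1;-1.5 0 -1.3 0 1;-1.5 0 -1.4 0 1;0 0 0 0 1",
)

```text
time: 26.15
position: [0.5113, -0.0549, 0.0817]
orientation: [[-0.999, -0.034, -0.005], [-0.034, 0.999, 0.001], [0.005, 0.001, -1.0]]
contact_force: [-0.3, -0.3, -0.4]
width: 0.27
grasp_force: 6.0
```

```bash
python3 - <<'E'
from h import *
rep(M=(.627,-.06,0));
print(fine("top",rng=(90,176)))
E
```

```text
theta 155.0 score 31 tip-M mm [31.2  9.6 45.3] tip axial 54.3 tip perp(up-back) 9.9 origin axial 9.8 perp 132.0 [ 0.25199198 -0.37210588 -0.34218242]
{90: -59, 93: -23, 96: -14, 99: -52, 102: -46, 105: -35, 108: -18, 111: -9, 114: -4, 117: -2, 120: -1, 123: 0, 126: 0, 129: 0, 132: 0, 135: 0, 138: 0, 141: 0, 144: 0, 147: 0, 150: 0, 153: 0, 156: 0, 159: 0, 162: 0, 165: 0, 168: 0, 171: 0, 174: 0}
```

Emit:
apply_moves(
  series="0 0 2 0 1;0 0 4 0 1;0 0 4 0 1;0 0 0 0 1;0 0 0 0 1",
  force=20,
)

```text
time: 26.75
position: [0.5165, -0.0558, 0.1851]
orientation: [[-0.999, -0.034, 0.004], [-0.034, 0.999, -0.001], [-0.004, -0.001, -1.0]]
contact_force: [-0.2, 0.6, -1.2]
width: 0.274
grasp_force: 20.0
```

```bash
python3 - <<'E'
from h import *
print(fine("side",rng=(60,181)))
E
```

```text
{60: 0, 63: 0, 66: 0, 69: -1, 72: -1, 75: -3, 78: -3, 81: -1, 84: 0, 87: 0, 90: -1, 93: -1, 96: 0, 99: 0, 102: 0, 105: 0, 108: 0, 111: -2, 114: -5, 117: -8, 120: -10, 123: -12, 126: -15, 129: -16, 132: -5, 135: 18, 138: 49, 141: 27, 144: -11, 147: 42, 150: 50, 153: -51, 156: -66, 159: -7, 162: 10, 165: 16, 168: 28, 171: 35, 174: 29, 177: 19, 180: 4}
```

Emit:
apply_moves(
  series="1.5 2 0 0 1;2 3 0 0 1;2 3 -2 0 1;0.9 0.6 -3 0 1;0 0 -3 0 1;0 0 -2 0 1;0 0 0 0 1",
  force=20,
)

```text
time: 27.5
position: [0.5748, 0.0309, 0.079]
orientation: [[-0.999, -0.034, -0.009], [-0.034, 0.999, 0.001], [0.009, 0.001, -1.0]]
contact_force: [-0.8, 0.8, -0.5]
width: 0.268
grasp_force: 20.0
```

```bash
python3 - <<'E'
from h import *
print(S or state()["position"])
r=fine("side",rng=(111,190));print(r)
# marks profile
for d in (max(r,key=r.get),):
    o,x,z=frame(np.radians(d),-25,10)
    for n in("side","top"):
        im=grab_frame(n);cv2.imwrite(f"pics/{n}11.png",im);g=cv2.cvtColor(im,6).astype(np.float32)
        P=np.array(camera_info(n)["pose"])[:3,3];w=np.cross(x,P-o);w/=np.linalg.norm(w)
        print(n,(o+.13*x).round(3),[int(max(cv2.getRectSubPix(g,(1,1),tuple(map(float,proj(n,o+t*x+k*w))))[0,0] for k in np.linspace(-.006,.006,9))) for t in np.arange(0,.145,.003)])
E
```

```text
[0.57478942 0.03094351 0.07904183]
{111: -4, 114: -2, 117: 0, 120: 0, 123: 1, 126: 0, 129: 0, 132: -3, 135: -21, 138: -42, 141: -12, 144: 25, 147: 21, 150: -16, 153: -42, 156: 9, 159: 31, 162: 19, 165: 66, 168: 135, 171: 101, 174: 5, 177: -66, 180: -83, 183: -62, 186: -32, 189: -16}
side [0.73  0.036 0.078] [89, 115, 136, 153, 158, 163, 167, 170, 172, 175, 177, 179, 172, 164, 160, 159, 167, 179, 193, 205, 219, 229, 236, 241, 246, 249, 250, 250, 250, 250, 250, 250, 250, 250, 250, 251, 250, 251, 251, 251, 251, 251, 250, 250, 249, 244, 235, 210, 180]
top [0.73  0.036 0.078] [108, 108, 109, 108, 107, 108, 108, 108, 108, 108, 108, 108, 108, 108, 108, 108, 107, 107, 108, 107, 107, 107, 107, 108, 108, 108, 107, 107, 107, 107, 107, 109, 111, 112, 108, 108, 111, 114, 119, 121, 125, 128, 130, 130, 129, 125, 121, 117, 114]
```

Emit:
apply_moves(
  series="0 0 -1.3 0 1;-0.3 0 -1 0 1;-0.4 0 -1 0 1;-0.4 0 -1 0 1;-0.4 0 -1 0 1;-0.4 0 -1 0 1;-0.3 0 -0.7 0 1;-0.1 0 -0.3 0 1;0 0 0 0 1;0 0 0 0 1",
  force=5,
)

```text
time: 28.65
position: [0.5556, 0.0305, 0.0106]
orientation: [[-0.999, -0.034, 0.001], [-0.034, 0.999, -0.0], [-0.001, -0.0, -1.0]]
contact_force: [1.0, -0.8, -0.7]
width: 0.273
grasp_force: 5.0
```

```bash
python3 - <<'E'
from h import *
r=fine("side",rng=(120,195));print(r);r=fine("top",rng=(120,195));print(r)
E
```

```text
{120: 18, 123: 13, 126: 8, 129: 9, 132: 3, 135: -2, 138: -4, 141: -15, 144: -9, 147: 2, 150: -9, 153: -10, 156: 1, 159: 5, 162: 3, 165: -7, 168: -12, 171: 21, 174: 41, 177: 15, 180: -14, 183: -28, 186: -28, 189: -22, 192: -18}
{120: 48, 123: 49, 126: 46, 129: 40, 132: 35, 135: 30, 138: 26, 141: 22, 144: 19, 147: 16, 150: 14, 153: 12, 156: 12, 159: 13, 162: 14, 165: 15, 168: 16, 171: 16, 174: 16, 177: 17, 180: 17, 183: 17, 186: 17, 189: 16, 192: 16}
```

Emit:
apply_moves(
  series="0 0 -0.5 0 1;0 0 -0.2 0 1;0 0 0 0 1;0 0 0 0 0.3;0 0 0 0 0.2;0 0 0 0 0.2;0 0 0 0 0.2;0 0 0 0 0.2;0 0 0 0 1;0 0 0 0 1;0 0 0 0 1;0 0 0 0 1",
  force=20,
)

```text
time: 29.95
position: [0.5552, 0.0305, 0.0035]
orientation: [[-0.999, -0.034, 0.0], [-0.034, 0.999, -0.0], [-0.0, -0.0, -1.0]]
contact_force: [-0.6, 0.5, 0.9]
width: 0.272
grasp_force: 20.0
```

```bash
python3 - <<'E'
from h import *
S.append(state());p=S[0]["position"]
for pz in(-10,10):
  r=fine("side",pz=pz,rng=(150,201));print(pz,r)
E
```

```text
-10 {150: -17, 153: -40, 156: -25, 159: -8, 162: -18, 165: -13, 168: -9, 171: -26, 174: -22, 177: 61, 180: 165, 183: 152, 186: 34, 189: -51, 192: -66, 195: -54, 198: -41}
10 {150: 15, 153: -2, 156: -8, 159: 0, 162: 1, 165: 9, 168: 53, 171: 98, 174: 50, 177: -48, 180: -81, 183: -50, 186: -26, 189: -23, 192: -18, 195: -12, 198: -6}
```

Emit:
apply_moves(
  series="0 0 1 0 1;0 0 3 0 1;0 0 4 0 1;0 0 4 0 1;0.5 0 3 0 1;0.5 0 1 -0.1 1;0.5 0.2 0 -0.14 1;0.5 0.2 0 -0.14 1;0.5 0.2 0 -0.14 1;0.5 0.2 0 -0.14 1;0.5 0.2 0 -0.14 1;0.5 0.2 0 -0.14 1;0.5 0.2 0 -0.14 1;0 0.2 0 -0.14 1;0 0.2 0 -0.14 1;0 0 0 -0.14 1;0 0 0 -0.14 1;0 0 0 -0.14 1;0 0 0 -0.14 1;0 0 0 -0.14 1",
  force=25,
)

```text
time: 32.05
position: [0.5999, 0.0485, 0.1641]
orientation: [[0.445, 0.896, -0.0], [0.896, -0.445, 0.0], [0.0, -0.0, -1.0]]
contact_force: [0.3, -0.0, -0.7]
width: 0.272
grasp_force: 25.0
```

```bash
python3 - <<'E'
from h import *
s=state();S.append(s);print(s["position"],np.array(s["orientation"])[:,0])
r=fine("side",pz=-8,rng=(165,200));print(r);d=max(r,key=r.get)
print(fine("top",pz=-8,rng=(150,200)))
o,x,z=frame(np.radians(d),-25,-8);print("tip",(o+.13*x).round(3))
for n in("side","top"):
    im=grab_frame(n);cv2.imwrite(f"pics/{n}12.png",im);g=cv2.cvtColor(im,6).astype(np.float32)
    P=np.array(camera_info(n)["pose"])[:3,3];w=np.cross(x,P-o);w/=np.linalg.norm(w)
    print(n,[int(max(cv2.getRectSubPix(g,(1,1),tuple(map(float,proj(n,o+t*x+k*w))))[0,0] for k in np.linspace(-.006,.006,9))) for t in np.arange(0,.145,.003)])
E
```

```text
[0.59990809 0.04850384 0.16405675] [4.44705083e-01 8.95677052e-01 8.92452752e-05]
{165: -55, 168: -51, 171: -31, 174: 14, 177: 74, 180: 134, 183: 179, 186: 180, 189: 128, 192: 60, 195: 18, 198: 23}
{150: -23, 153: -17, 156: -8, 159: 3, 162: 16, 165: 31, 168: 45, 171: 58, 174: 72, 177: 89, 180: 107, 183: 122, 186: 132, 189: 136, 192: 137, 195: 136, 198: 131}
tip [ 0.531 -0.09   0.191]
side [197, 200, 201, 201, 197, 192, 187, 182, 176, 177, 184, 195, 206, 214, 218, 223, 228, 226, 229, 227, 225, 225, 225, 226, 222, 222, 219, 220, 223, 221, 224, 221, 221, 223, 226, 227, 226, 226, 227, 229, 225, 222, 219, 207, 199, 190, 186, 185, 188]
top [173, 173, 172, 172, 170, 176, 216, 246, 238, 210, 234, 250, 253, 254, 253, 253, 252, 249, 253, 254, 251, 253, 251, 251, 249, 248, 250, 250, 250, 250, 249, 249, 249, 249, 250, 251, 250, 238, 233, 240, 242, 240, 243, 245, 235, 234, 245, 241, 236]
```

Emit:
apply_moves(
  series="3 0 0 0 1;4 0 0 0 1;4 0 0 0 1;2 0 0 0 1;0 0 0 0 1;0 0 0 0 1",
)

```text
time: 32.85
position: [0.7294, 0.0485, 0.1629]
orientation: [[0.438, 0.899, -0.002], [0.899, -0.438, 0.0], [-0.001, -0.002, -1.0]]
contact_force: [0.3, -0.0, -0.9]
width: 0.271
grasp_force: 25.0
```

```bash
python3 - <<'E'
from h import *
np.set_printoptions(linewidth=220)
s=state();S.append(s);print(s["position"])
r=fine("side",pz=-8,rng=(168,196));print(r);print(fine("top",pz=-8,rng=(160,200)))
def patch(img,n,o,x):
    g=cv2.cvtColor(img,6).astype(np.float32);P=np.array(camera_info(n)["pose"])[:3,3];w=np.cross(x,P-o);w/=np.linalg.norm(w)
    print(n);print(np.array([[cv2.getRectSubPix(g,(1,1),tuple(map(float,proj(n,o+t*x+k*w))))[0,0] for t in np.arange(.05,.14,.003)] for k in np.arange(-.009,.0091,.003)]).astype(int))
d=max(r,key=r.get);o,x,z=frame(np.radians(d),-25,-8);print((o+.13*x).round(3))
for n in("side","top"):
    im=grab_frame(n);cv2.imwrite(f"pics/{n}13.png",im);patch(im,n,o,x)
t2=at("top",226/1.5,243/1.5,.015);h2=at("top",285/1.5,198/1.5,.03);h2[2]=.015;xx=(t2-h2)/np.linalg.norm(t2-h2)
print("rod2");[patch(cv2.imread(f"pics/{n}0.png"),n,t2-.13*xx,xx) for n in("side","top")]
E
```

```text
[0.729354   0.04849273 0.16290537]
{168: -71, 171: -63, 174: -14, 177: 67, 180: 132, 183: 132, 186: 73, 189: 15, 192: -13, 195: -13}
{160: -119, 163: -121, 166: -106, 169: -69, 172: -2, 175: 85, 178: 177, 181: 250, 184: 289, 187: 297, 190: 269, 193: 206, 196: 125, 199: 48}
[ 0.662 -0.091  0.174]
side
[[207 209 208 205 199 195 189 181 174 169 161 155 145 141 138 128 124 122 116 114 114 114 112 111 111 109 105 107 106 111 114]
 [223 223 222 220 214 207 200 199 196 190 188 186 181 177 174 167 160 154 150 149 147 147 146 142 138 135 132 131 138 146 154]
 [231 232 233 228 225 222 222 219 217 220 220 215 213 213 206 200 192 188 182 180 182 179 172 169 163 158 157 163 172 181 194]
 [222 221 217 217 216 214 212 211 214 214 211 213 214 209 205 199 196 188 186 188 185 179 174 169 163 160 163 169 176 189 198]
 [181 179 178 177 174 174 173 174 173 172 173 173 172 171 168 164 160 158 158 158 156 154 150 144 141 140 141 146 153 157 163]
 [141 136 130 127 129 128 124 126 127 126 124 124 127 125 122 123 120 119 120 122 122 119 117 116 113 113 115 117 118 120 123]
 [115 108 105 104 101  99 101 100 10
[... 2079 characters left out ...]
 62  60  61  52  61  55  60  56  61  58  62  62  67  62  70  77]
 [ 96  97  92  97 103 106 100 100 100 100 106 109 105 100  99 106 110 106 107 106 104 102 107 103 104 114 122 120 113  91  87]
 [177 175 175 176 182 184 180 179 181 188 188 192 182 164 164 185 186 180 177 185 172 172 179 177 176 191 201 201 173 136  96]
 [240 238 238 240 237 238 241 238 238 242 249 242 237 219 216 231 241 226 226 226 222 218 233 228 232 235 248 241 219 151 102]
 [247 242 243 232 240 230 241 232 239 232 245 238 237 205 196 215 228 204 198 209 201 203 224 216 206 212 217 214 187 135  96]
 [176 179 171 167 160 164 165 168 161 163 169 170 160 143 130 137 149 134 134 135 133 133 147 143 131 128 139 135 122 103  86]]
```

Emit:
apply_moves(
  series="-2 0.2 0 0 1;-3 0.3 0 0 1;-3 0.3 -1 0 1;-2 0.2 -2 0 1;-0.2 0 -2 0 1;0 0 -1.5 0 1;0 0 -0.9 0 1;0 0 0 0 1;0 0 0 0 1;0 0 0 0 1;0 0 0 0 1",
  force=30,
)

```text
time: 34.15
position: [0.629, 0.0584, 0.0902]
orientation: [[0.44, 0.898, 0.001], [0.898, -0.44, 0.0], [0.001, 0.001, -1.0]]
contact_force: [0.3, 0.4, -1.3]
width: 0.271
grasp_force: 30.0
```

```bash
python3 - <<'E'
from h import *
s=state();S.append(s);print(s["position"],s["contact_force"],s["width"],np.abs(s["joint_vel"]).max())
r=fine("side",px=-46,pz=-8,rng=(168,196));print(r);
for d in(178,180,183):
    o,x,z=frame(np.radians(d),-46,-8);print(d,"tip",(o+.13*x).round(3))
# tip end in side/top
for n in("side","top"):
    g=cv2.cvtColor(grab_frame(n),6).astype(np.float32)
    print(n,[int(cv2.getRectSubPix(g,(1,1),tuple(map(float,proj(n,o+t*x))))[0,0]) for t in np.arange(.06,.16,.004)])
E
```

```text
[0.62904785 0.05840025 0.09024004] [ 0.30717058  0.40996795 -1.33819774] 0.2705349634690859 0.005783457831729404
{168: -64, 171: -24, 174: 49, 177: 149, 180: 221, 183: 241, 186: 202, 189: 109, 192: 9, 195: -59}
178 tip [ 0.552 -0.099  0.095]
180 tip [ 0.552 -0.1    0.101]
183 tip [ 0.552 -0.1    0.11 ]
side [228, 229, 226, 229, 230, 225, 220, 217, 207, 199, 200, 195, 181, 177, 184, 184, 185, 188, 188, 192, 190, 179, 152, 128, 109]
top [242, 243, 241, 241, 241, 243, 241, 230, 219, 229, 218, 228, 234, 217, 229, 228, 236, 244, 242, 234, 236, 239, 240, 240, 241]
```

```bash
python3 -c "
from rig import *
print(finish_job())"
```

```text
the job is handed in; nothing more can be done
None
```

I handed the job in at about 34 s. The rod was drawn out, seated in the tube until the collar stopped, and pulled clear, and it is now held marked side up, level to about 2°, with its tip about 105 mm above the bench over the dish. On the way I dropped it once on the bench (it landed upside down) and later let it drop a centimetre or two to turn it back over, and I didn't re-measure the beaker, bottle and jar at the end.

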